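# Pattern weight out of the latched tool chest

## Robot

A 7-joint arm with a two-finger parallel gripper is mounted at the origin on the work surface. World frame = base frame: x ahead of the robot, y to its left, z up, the work surface at z = 0. Lengths are in m, angles in degrees, forces in N, time in s.
With the tool pointing down it reaches from about 0.425 to 0.875 m from the base axis. Payload 4.7 kg.
Tool frame: the origin (TCP) lies on the centre line of the jaws, within the pads' length; the fingertips stand 19 mm ahead of it and the grasp point (between the pads) is the TCP; z points along the fingers, y is the line along which they close (so a half turn about z gives the same grasp; the last joint's range is limited). The gripper opens to 87 mm and grips with 3 to 60 N. Pads are 19 mm wide; open, the fingers measure 117 mm over their backs; the gripper's body (75 mm by 190 mm) begins 51 mm behind the grasp point.
Start: joints at [0.808, 18.392, -4.016, 83.108, 1.295, 78.541, -3.26], TCP at [0.65, -0, 0.242] pointing down, gripper open.
Joint ranges: [-163.93, 163.93], [-17.29, 119.83], [-79.2, 71.16], [3.27, 140.29], [-89.18, 269.18], [5.43, 117.66], [-154.24, 154.24]. Speed limits (degrees/s): [147.25, 147.25, 180, 180, 180, 180, 180].

## Interface

Orientations are given as [roll, pitch, yaw] about the fixed x, y, z axes, in that order (R = Rz(yaw) Ry(pitch) Rx(roll)).
In Python, from cell import env, imaging gives the robot as it stands.
- The arm moves only by the shell command python3 -m crank 'ROWS' [OPENING] [FORCE]. ROWS is JSON, a list of rows, each an object of numbers: "x", "y", "z": the shift along the tool's x, y, z in m; "turn": the turn about the tool's z in rad. In form: [{"x": .., "y": .., "z": .., "turn": ..}, ...]. A call has 1 to 12 rows; each row is the pose to reach, as a shift and turn from the pose commanded when the call began, along the tool's axes at that moment; what a row does not reach only later rows make up. A row lasts 1/8 s, in which the tool goes at most 62.5 mm and 10.7 degrees, less where a joint would pass 70% of its speed; a pose out of reach is approached as far as the arm can. A call with a gripper value outside its range is refused whole. OPENING is the finger opening in m, from 0 to 0.087, set as the call begins (- or left out, the last holds). The fingers move at their own pace and stop on an object; FORCE is the grip in N (left out, the last holds). Time passes only in rows, so rows that repeat a pose let the fingers close. It gives the time, the measured TCP pose, the force, the opening and the grip force at its end, in the units of the state.
- env.get_obs(): the state, without advancing time (a new reading comes with each control period).
- imaging.read_camera(name): name is "scene" or "side" or "wrist"; returns the picture (400x640x3 uint8, red, green, blue); there is no depth.
- imaging.get_calibration(name): a dict with "camera_matrix" (3x3 intrinsics, pixels), "position" and "attitude" of the camera in the world. Camera axes: x right, y up, looking along -z (the intrinsics and any distortion apply to the point x, -y, -z); pixel columns grow to the right and rows downward; lengths in m; the calibration is good to about 2 mm. The wrist camera is an equidistant fisheye: a pixel r from the principal point sees the ray r / f radians off the axis. A picture is of the moment at which its call begins: read the wrist's pose just before it. get_calibration takes no time and is no camera call; for the wrist camera it gives the pose at the moment of the call.
- env.sign_off(): hands the job in; it is judged then, once.
The state is a dict: "time_s": time; "qpos": joint angles; "joint_velocities": joint speeds; "effort": joint torques, N m; "tool_pos": TCP position; "tool_rot": TCP orientation; "force": force on the tool from outside, world axes, zero at the start; "wrist_torque": the same for the moment, N m; "grip_width": finger opening in m; "grasp_force": force on a finger pad.
Only numpy, scipy, OpenCV 4.12 (cv2) and the standard library are available. Lean on these libraries where they do the work, as an engineer would, in place of code of your own. Each camera call takes 0.05 s, during which the arm holds its last target. There are 200 camera calls.

## Task

Open the tool chest by pulling up the paddle latch in its lid and raising the lid with it, and swing the lid right back against its stop. Then take the pattern weight out of the chest and lower it, without dropping it, lengthwise onto the middle of the pocket template. Leave the other tools where they are.

Things in the scene. Friction and masses are not known exactly. Their poses are not given: they have to be found in the camera images.
- chest: Olive aluminium tool chest, fixed: 210 mm deep (its x), 360 mm wide (its y), 98 mm high without the lid, 140 with it. Origin: centre of the underside; +x points to the hinge side, the front (-x) faces the robot. Walls 4 mm, inner floor 12 mm above the table. Two dividers along x, 45 mm high, at y = -59 and +59 mm make three bays 115 mm wide and 202 mm long.
- lid (a joint): Angle of the lid, rad: 0 shut (held by the latch), 1.745 (100 degrees) against its stop. It turns about the chest's +y axis on a stiff friction hinge (0.95 N m) along the rear upper edge and stays at whatever angle it is left. Lid with its latch about 0.75 kg; about 11 N upwards at the paddle raises it.
- lid_hinge (a point): Point on the hinge line, middle of the lid's rear lower edge: chest frame x = +105, y = 0, z = 98 mm. Its axes turn with the lid and equal the chest's when shut. The lid is a hollow pan open below, skin 3 mm: in this frame x = -210 to 0, y = -180 to +180, z = 0 to 42 mm; the dish and a latch case (y within 22, down to z = -18) hang in its middle.
- lid_rim (a point): Middle of the lid's front lower edge, 210 mm in front of the hinge line (lid frame x = -210, z = 0); turns with the lid.
- dish (a point): Centre of the mouth of the dark dish sunk in the lid's top near its front, level with the lid's top: lid frame x = -150, y = 0, z = 42 mm; axes as the lid's. The dish is 100 mm long (x), 116 mm wide (y), 34 mm deep. The paddle lies in its middle: 38 mm of free room on each side of the paddle, 26 mm before its front (-x) free edge.
- paddle (a joint): Angle of the paddle, rad: 0 flush in its dish, 0.75 fully pulled up (free edge rising, turning about +y as the lid does). It frees the latch at about 0.43 and must stay up until the lid has risen about 0.06 rad. A spring (2.5 N rising to 7 N at the grip) brings it back.
- paddle_grip (a point): On the middle line of the steel paddle (40 mm wide in y, 62 mm long in x, red mark on top), 15 mm from its front free edge, 6 mm under its top face; shut, at x = -157, y = 0, z = 32 mm in the lid frame (10 mm below the lid's top). Axes turn with the paddle. The pivot, along y, is 47 mm behind this point and 4 mm above it. Side flanges 13 mm deep can be pinched by fingers standing in the dish.
- weight: Dark cast-iron pattern weight, 0.8 kg (varies): base 110 x 46 x 22 mm (x, y, z) with a bar handle along x above it, 80 mm long, 18 mm wide, its top 58 mm and its underside 44 mm over the base's underside (a gap below it). Origin: centre of the underside. It stands in one of the chest's three bays, long side along the bay; which bay varies.
- template: Cream acrylic pocket template with a blue-lined cross and border, fixed on the table: 180 x 140 x 3 mm (x, y, z). Origin: centre of the underside; x is its long direction.
- stapler: Red and black stapler 135 x 36 x 42 mm in another bay; to be left alone. Origin: centre of the underside.
- chalk_box: Blue box of tailor's chalk with a white lid, 112 x 64 x 36 mm, in another bay; to be left alone. Origin: centre of the underside.
- shears: Shears with black handles, 200 mm, lying beyond the template; to be left alone.
- rotary_cutter: Yellow rotary cutter, 165 mm long, 45 mm high, lying beside the chest (its +y side); to be left alone.
- tape_roll: Roll of paper tape, 90 mm across, 24 mm high, lying flat; to be left alone.
- pin_dish: White pin dish, 84 mm across, 30 mm high; to be left alone.
- glue_jar: Glue jar with a blue cap, 54 mm across, 85 mm high, behind the chest; to be left alone.

How it is judged (in metres and radians):
On the way, in this order (a step that is already met when the one before it is completed fails the run):
1. the paddle is pulled up far enough to trip the latch while the lid is still nearly shut (value of joint paddle above 0.38 rad and value of joint lid below 0.12 rad), for 0.05 s.
2. the lid is raised with the paddle held up (value of joint lid above 0.15 rad and value of joint paddle above 0.3 rad), for 0.05 s.
3. the lid is swung back to its stop (value of joint lid above 1.62 rad), for 0.2 s.
4. the weight is lowered onto the template while still held (contact force between weight and template above 1 N and contact force between the fingers and weight above 1 N), for 0.05 s.
At the end, for the whole second after the job is handed in: The lid stands open at its stop (over 1.62 rad) with the paddle sprung home, and the weight stands upright at rest on the template, its centre within 25 mm of the template's centre and its long side within 15 degrees of the template's long side (value of joint lid above 1.62 rad and value of joint paddle below 0.1 rad and horizontal distance between weight and template below 0.025 m and height (world z) of weight below 0.008 m and angle between weight's own z axis and vertical below 0.08 rad and angle between the x axis of weight and the x axis of template, either way round below 0.26 rad and linear speed of weight below 0.02 m/s); the robot touches nothing.
It fails at once if another tool is moved by more than 30 mm (distance of any of stapler, chalk_box, shears, rotary_cutter, tape_roll, pin_dish, glue_jar from where it was at the start of the episode above 0.03 m).
It also fails if it takes over 72 s, if anything falls off the work surface, if the arm or the gripper's body presses on something with over 40 N, if the wrist force passes 120 N, or if a joint passes its speed limit or range.

## Working session

There is one attempt and no reset: what is moved stays moved. The work goes in short steps, Python scripts to look and compute and a shell command to move; the robot and the scene stay as the last step left them, time stands still between calls to the robot, and variables do not carry over. Pictures are saved under pics/ and viewed, at most 10 in all, crops included, and the job is handed in when it is done.

```bash
mkdir -p pics; ls; python3 - <<'E'
from cell import env, imaging
import cv2
print(env.get_obs())
for n in ["scene","side","wrist"]:
    c=imaging.get_calibration(n);print(n,c)
    im=imaging.read_camera(n);cv2.imwrite(f"pics/{n}0.png",im[:,:,::-1])
E
```

```text
pics
{'time_s': 0.0, 'qpos': array([ 0.80847019, 18.43934474, -4.01578652, 83.17404248,  1.29535062,
       78.54174833, -3.25833153]), 'joint_velocities': array([-0.01079611, -0.04875528, -0.04283813,  0.0843703 ,  0.1287673 ,
       -0.0321353 ,  0.0706247 ]), 'effort': array([-2.58547143e-04, -4.91284704e+01, -4.03903294e-01, -3.12526345e+01,
       -6.40594075e-02,  4.37659642e-02,  1.61017233e-04]), 'tool_pos': array([ 6.49482653e-01, -5.55250134e-05,  2.40465827e-01]), 'tool_rot': array([-1.79890129e+02,  6.02802387e-03,  9.00032467e+01]), 'force': array([ 0.09424817, -0.19317984, -0.29428886]), 'wrist_torque': array([-0.03285177,  0.04345879, -0.02228569]), 'grasp_force': 0.0, 'grip_width': 0.0868028858577186}
scene {'camera_matrix': array([[517.74547332,   0.        , 306.01868949],
       [  0.        , 517.74547332, 206.78172836],
       [  0.        ,   0.        ,   1.        ]]), 'position': array([1.29480475, 0.81138878, 0.95546765]), 'attitude': array([ 52.2354446 ,   1.12994864, 134.86886669])}
side {'camera_matrix': array([[407.21814848,   0.        , 326.65725675],
       [  0.        , 407.21814848, 202.77150231],
       [  0.        ,   0.        ,   1.        ]]), 'position': array([0.44215104, 0.89340281, 1.12279396]), 'attitude': array([  40.53628777,    0.68699874, -172.12302213])}
wrist {'camera_matrix': array([[309.70691629,   0.        , 318.60645523],
       [  0.        , 309.70691629, 202.57501008],
       [  0.        ,   0.        ,   1.        ]]), 'position': array([0.65006688, 0.06686798, 0.38396075]), 'attitude': array([-14.2044437 ,   0.16744647,   0.06660319])}
```

View pics/scene0.png

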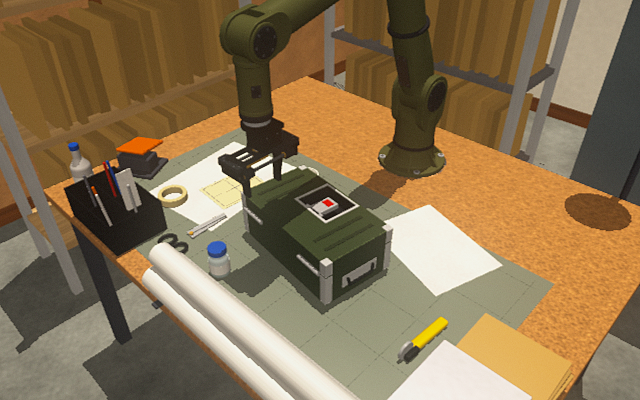

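View pics/side0.png

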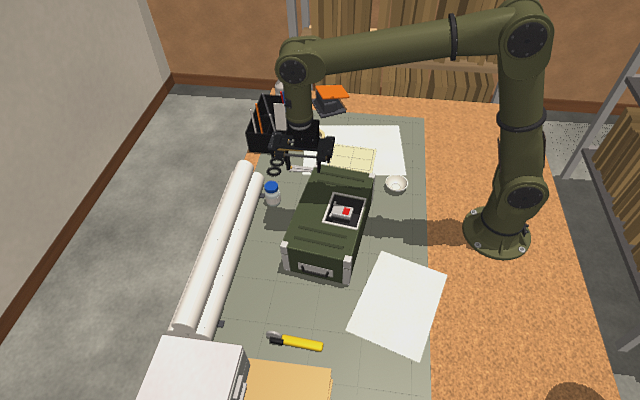

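View pics/wrist0.png

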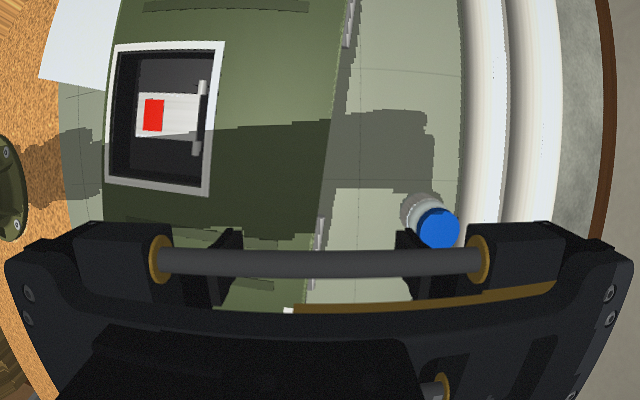

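Scene/side: chest centre with dish and red-marked paddle, template beyond at −y near the tape roll; the wrist sees the dish frame (115,43)-(208,196), red mark (153,115). Next, enlarged crops for pixel positions.

```bash
cat > h.py <<'E'
import numpy as np, cv2
from scipy.spatial.transform import Rotation as R
from scipy.optimize import least_squares
def ray(cal,uv,fish):
    K=cal["camera_matrix"];x=(uv[0]-K[0,2])/K[0,0];y=(uv[1]-K[1,2])/K[1,1]
    if fish:
        r=np.hypot(x,y);s=np.sin(r)/r if r>1e-9 else 1;d=np.array([x*s,-y*s,-np.cos(r)])
    else: d=np.array([x,-y,-1.])
    d=R.from_euler("xyz",cal["attitude"],degrees=True).apply(d)
    return np.array(cal["position"]),d/np.linalg.norm(d)
def at_z(cal,uv,z,fish=False):
    p,d=ray(cal,uv,fish);return p+d*(z-p[2])/d[2]
def tri(rays):
    A=0;b=0
    for p,d in rays:
        M=np.eye(3)-np.outer(d,d);A=A+M;b=b+M@p
    x=np.linalg.solve(A,b)
    return x,[np.linalg.norm((np.eye(3)-np.outer(d,d))@(x-p)) for p,d in rays]
def proj(cal,P,fish=False):
    K=cal["camera_matrix"];q=R.from_euler("xyz",cal["attitude"],degrees=True).inv().apply(np.atleast_2d(P)-cal["position"])
    q=q*[1,-1,-1]
    if fish:
        r=np.hypot(q[:,0],q[:,1]);t=np.arctan2(r,q[:,2]);xy=q[:,:2]/r[:,None]*t[:,None]
    else: xy=q[:,:2]/q[:,2:]
    return xy*[K[0,0],K[1,1]]+K[:2,2]
E
python3 - <<'E'
from h import *
from cell import imaging
rs=[]
for n in ["scene","side","wrist"]:
    im=cv2.imread(f"pics/{n}0.png").astype(int);m=(im[...,2]>150)&(im[...,1]<60)&(im[...,0]<60)
    if n!="wrist": m[:, :280]=0; m[:180]=0
    k,l,st,ce=cv2.connectedComponentsWithStats(m.astype(np.uint8));i=1+st[1:,4].argmax();print(n,ce[i],st[i])
    rs.append(ray(imaging.get_calibration(n),ce[i],n=="wrist"))
print(tri(rs),tri(rs[:2]),tri(rs[1:]))
a=cv2.imread("pics/scene0.png")[155:305,190:390];b=cv2.imread("pics/side0.png")[140:290,270:390]
A=cv2.resize(a,None,fx=2.4,fy=2.4,interpolation=cv2.INTER_CUBIC);B=cv2.resize(b,None,fx=2.4,fy=2.4,interpolation=cv2.INTER_CUBIC)
cv2.imwrite("pics/c1.png",np.hstack([A,B]))
E
```

```text
scene [327.60526316 202.71052632] [323 200  10   7  38]
side [345.90909091 211.09090909] [343 208   7   7  33]
wrist [152.9676259  114.77697842] [143  99  21  32 556]
(array([0.50492787, 0.0830889 , 0.1353576 ]), [np.float64(0.0011646057854704515), np.float64(0.0013564177617241583), np.float64(0.0006221072321681242)]) (array([0.50519389, 0.08304056, 0.13510189]), [np.float64(0.001220262011972252), np.float64(0.0012202620119722441)]) (array([0.50454097, 0.08350308, 0.13459312]), [np.float64(0.0008001801943407678), np.float64(0.0008001801943406751)])
```

View pics/c1.png

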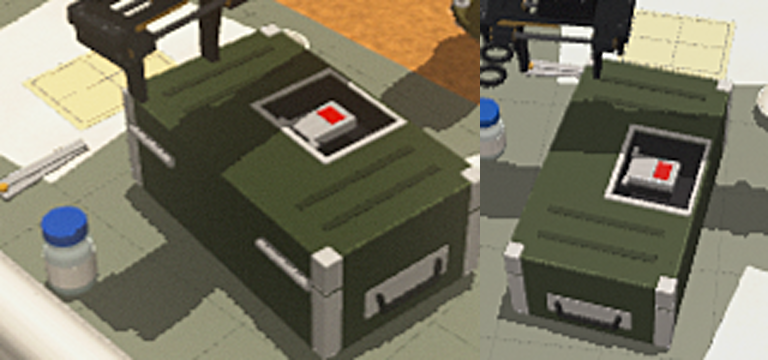

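Red mark triangulates to (0.505, 0.083, 0.135), matching the expected 136 mm paddle top. In the crop, the scene's frame corners are (327,162),(405,121),(330,72),(252,102), and the side's are (628,126),(713,139),(690,213),(606,198). Next I fit the chest's yaw and estimate the template.

```bash
python3 - <<'E'
from h import *
from cell import imaging
C={n:imaging.get_calibration(n) for n in["scene","side","wrist"]}
# order: (-x,-y),(+x,-y),(+x,+y),(-x,+y)
pts={"wrist":[(105,184),(208,196),(225,41),(115,43)],
"scene":[(327.5,185),(295,197.5),(326.3,222.5),(358.8,205.4)],
"side":[(367,198),(331.7,192.5),(322.5,222.5),(357.5,228.8)]}
for n in pts: print(n,[np.round(at_z(C[n],p,.14,n=="wrist")[:2],4) for p in pts[n]])
def f(v,full=False):
    x,y,w,a,b,z=v;c,s=np.cos(w),np.sin(w)
    P=[[x+c*i-s*j,y+s*i+c*j,z] for i,j in[(-a,-b),(a,-b),(a,b),(-a,b)]]
    return np.concatenate([(proj(C[n],P,n=="wrist")-pts[n]).ravel()*(0.5 if n=="wrist" else 1) for n in pts])
r=least_squares(f,[.5,.08,0,.055,.06,.14],loss="soft_l1");print(r.x,np.degrees(r.x[2]),np.round(r.fun,1))
x,y,w=r.x[:3];u=np.array([np.cos(w),np.sin(w)])
print("chest centre",np.array([x,y])+.045*u,"grip",np.array([x,y])-.007*u)
# template, visible corners in the scene crop / side crop
for p in [(25,82),(85,127),(90,52)]: print("tpl scene",at_z(C["scene"],(p[0]/2.4+190,p[1]/2.4+155),.003))
for p in [(733,18),(727,82),(642,12),(635,65)]: print("tpl side",at_z(C["side"],((p[0]-480)/2.4+270,p[1]/2.4+140),.003))
E
```

```text
wrist [array([0.4447, 0.0231]), array([0.556 , 0.0106]), array([0.5738, 0.1395]), array([0.4622, 0.1561])]
scene [array([0.4514, 0.0315]), array([0.5516, 0.0079]), array([0.5705, 0.1384]), array([0.4625, 0.1518])]
side [array([0.4436, 0.0261]), array([0.5588, 0.0169]), array([0.5707, 0.1425]), array([0.4629, 0.1527])]
[ 0.50926382  0.08259397 -0.13036245  0.05553499  0.06508005  0.14026688] -7.469218292611658 [ 0.2 -1.1 -0.1 -0.1 -0.6 -0.2  0.1  0.8 -0.2 -1.9 -0.4  1.1 -0.2  0.6
  0.7  0.4 -0.6 -0.3  1.1 -1.3 -0.5 -0.8  0.   0.4]
chest centre [0.55388199 0.07674426] grip [0.50232321 0.08350392]
tpl scene [ 0.60177648 -0.37655521  0.003     ]
tpl scene [ 0.60735391 -0.24194016  0.003     ]
tpl scene [ 0.49901965 -0.36913528  0.003     ]
tpl side [ 0.42981913 -0.37296761  0.003     ]
tpl side [ 0.43018472 -0.21922636  0.003     ]
tpl side [ 0.58530552 -0.36901715  0.003     ]
tpl side [ 0.58111783 -0.23923804  0.003     ]
```

```bash
python3 -m crank '[{"x":0.01,"y":-0.02,"turn":-0.18},{"x":0.02,"y":-0.04,"turn":-0.36},{"x":0.03,"y":-0.06,"turn":-0.54},{"x":0.042,"y":-0.08,"turn":-0.72},{"x":0.054,"y":-0.1,"turn":-0.9},{"x":0.066,"y":-0.12,"turn":-1.08},{"x":0.076,"y":-0.136,"turn":-1.26},{"x":0.0835,"y":-0.1475,"turn":-1.44},{"x":0.0835,"y":-0.1475,"turn":-1.44},{"x":0.0835,"y":-0.1475,"turn":-1.44}]' 0.06 30
python3 - <<'E'
from cell import imaging
from h import *
for n in["scene","side","wrist"]:
    c=imaging.get_calibration(n);im=imaging.read_camera(n)[:,:,::-1];cv2.imwrite(f"pics/{n}1.png",im)
    if n=="wrist":
        m=((im[...,2]>150)&(im[...,1]<60)&(im[...,0]<60)).astype(np.uint8);k,l,st,ce=cv2.connectedComponentsWithStats(m);i=1+st[1:,4].argmax()
        print("red",ce[i],at_z(c,ce[i],.136,True),"tip-mid px",proj(c,[[.5023,.0835,.13]],True))
a=cv2.imread("pics/wrist1.png")[:,80:480];b=cv2.imread("pics/scene1.png")[120:240,140:340];d=cv2.imread("pics/side1.png")[100:220,240:440]
b,d=[cv2.resize(q,(400,240),interpolation=cv2.INTER_CUBIC) for q in(b,d)]
cv2.imwrite("pics/c2.png",np.hstack([cv2.copyMakeBorder(a,0,80,0,0,cv2.BORDER_CONSTANT),np.vstack([b,d])]))
E
```

```text
red [152.82395644 114.5862069 ] [0.50452301 0.08320882 0.136     ] tip-mid px [[154.01581718 114.56536204]]invalid input
```

View pics/c2.png

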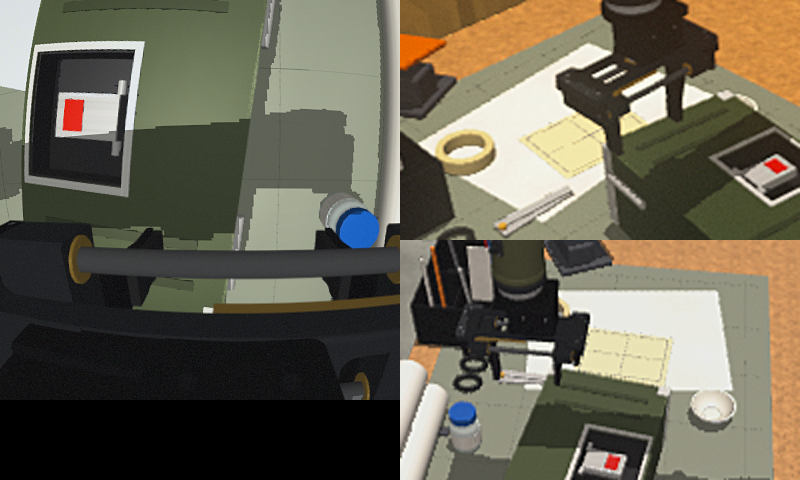

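The move was refused, probably because the rows lacked a "z", and the picture is unchanged. I'm retrying with all four keys.

```bash
python3 -m crank '[{"x":0.01,"y":-0.02,"z":0,"turn":-0.18},{"x":0.02,"y":-0.04,"z":0,"turn":-0.36},{"x":0.03,"y":-0.06,"z":0,"turn":-0.54},{"x":0.042,"y":-0.08,"z":0,"turn":-0.72},{"x":0.054,"y":-0.1,"z":0,"turn":-0.9},{"x":0.066,"y":-0.12,"z":0,"turn":-1.08},{"x":0.076,"y":-0.136,"z":0,"turn":-1.26},{"x":0.0835,"y":-0.1475,"z":0,"turn":-1.44},{"x":0.0835,"y":-0.1475,"z":0,"turn":-1.44},{"x":0.0835,"y":-0.1475,"z":0,"turn":-1.44}]' 0.06 30
cat > look.py <<'E'
import sys
from cell import env,imaging
from h import *
o=env.get_obs()
print({k:np.round(o[k],4) for k in["time_s","tool_pos","tool_rot","force","grip_width","grasp_force"]})
t=sys.argv[1]; ims={}
for n in["scene","side","wrist"]:
    c=imaging.get_calibration(n);im=np.ascontiguousarray(imaging.read_camera(n)[:,:,::-1]);cv2.imwrite(f"pics/{n}{t}.png",im);ims[n]=im
    np.save(f"pics/{n}{t}.npy",c,allow_pickle=True)
    m=((im[...,2]>150)&(im[...,1]<60)&(im[...,0]<60)).astype(np.uint8)
    if n=="wrist":
        k,l,st,ce=cv2.connectedComponentsWithStats(m)
        if k>1:
            i=1+st[1:,4].argmax();print("red",ce[i],st[i,4],at_z(c,ce[i],.136,True))
        q=R.from_euler("xyz",o["tool_rot"],degrees=True);print("TCP px",proj(c,[o["tool_pos"]],True))
b,d=[cv2.resize(q,(400,250)) for q in(ims["scene"],ims["side"])]
w=cv2.resize(ims["wrist"],(400,250))
cv2.imwrite(f"pics/all{t}.png",np.vstack([np.hstack([b,d]),np.hstack([w,np.zeros_like(w)])]))
E
python3 look.py 2
```

```text
time_s: 1.55
tool_pos: [0.503, 0.083, 0.2417]
tool_rot: [-180.0, 0.0, 172.3]
force: [-0.1, -0.0, 0.2]
grip_width: 0.0602
grasp_force: 0.0
{'time_s': np.float64(1.55), 'tool_pos': array([0.503 , 0.083 , 0.2417]), 'tool_rot': array([-1.799907e+02,  3.830000e-02,  1.723063e+02]), 'force': array([-0.0842, -0.043 ,  0.2258]), 'grip_width': np.float64(0.0602), 'grasp_force': np.float64(0.0)}
TCP px [[318.01947461 260.60628556]]
```

```bash
python3 -m crank '[{"x":0,"y":0,"z":0.03,"turn":0},{"x":0,"y":0,"z":0.06,"turn":0},{"x":0,"y":0,"z":0.08,"turn":0},{"x":0,"y":0,"z":0.093,"turn":0},{"x":0,"y":0,"z":0.102,"turn":0},{"x":0,"y":0,"z":0.109,"turn":0},{"x":0,"y":0,"z":0.109,"turn":0}]' && python3 look.py 3
```

```text
time_s: 2.58
tool_pos: [0.5025, 0.0834, 0.1324]
tool_rot: [-180.0, -0.0, 172.5]
force: [-0.4, 0.8, -0.3]
grip_width: 0.0599
grasp_force: 0.0
{'time_s': np.float64(2.575), 'tool_pos': array([0.5025, 0.0834, 0.1324]), 'tool_rot': array([-1.799949e+02, -1.310000e-02,  1.724967e+02]), 'force': array([-0.3871,  0.8464, -0.3353]), 'grip_width': np.float64(0.0599), 'grasp_force': np.float64(0.0)}
TCP px [[317.5886169  259.25642355]]
```

View pics/all3.png

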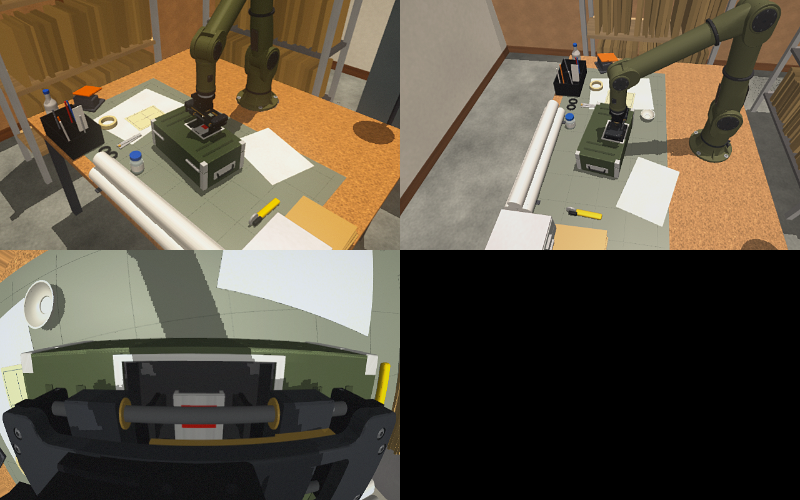

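Paddle sits centred between the fingers in the dish (wrist tile ~ (200,420)). Close and pull up.

```bash
python3 -m crank '[{"x":0,"y":0,"z":0,"turn":0},{"x":0,"y":0,"z":0,"turn":0},{"x":0,"y":0,"z":0,"turn":0},{"x":0,"y":0,"z":0,"turn":0},{"x":0,"y":0,"z":-0.005,"turn":0},{"x":-0.001,"y":0,"z":-0.01,"turn":0},{"x":-0.002,"y":0,"z":-0.015,"turn":0},{"x":-0.004,"y":0,"z":-0.02,"turn":0},{"x":-0.006,"y":0,"z":-0.025,"turn":0},{"x":-0.007,"y":0,"z":-0.028,"turn":0},{"x":-0.007,"y":0,"z":-0.028,"turn":0}]' 0.02 40
```

```text
time_s: 4.1
tool_pos: [0.5078, 0.0825, 0.1602]
tool_rot: [-179.9, -0.2, 172.5]
force: [-5.3, 0.6, -10.4]
grip_width: 0.0396
grasp_force: 40.0
```

```bash
python3 -m crank '[{"x":-0.004,"y":0,"z":-0.006,"turn":0},{"x":-0.007,"y":0,"z":-0.012,"turn":0},{"x":-0.010,"y":0,"z":-0.019,"turn":0},{"x":-0.0135,"y":0,"z":-0.025,"turn":0},{"x":-0.0175,"y":0,"z":-0.031,"turn":0},{"x":-0.022,"y":0,"z":-0.0365,"turn":0},{"x":-0.026,"y":0,"z":-0.042,"turn":0},{"x":-0.0305,"y":0,"z":-0.0475,"turn":0},{"x":-0.035,"y":0,"z":-0.053,"turn":0},{"x":-0.045,"y":0,"z":-0.062,"turn":0},{"x":-0.056,"y":0,"z":-0.071,"turn":0},{"x":-0.056,"y":0,"z":-0.071,"turn":0}]' && python3 look.py 4
```

```text
time_s: 5.6
tool_pos: [0.5649, 0.0747, 0.2325]
tool_rot: [-179.9, -0.0, 172.5]
force: [-6.2, 0.5, -6.8]
grip_width: 0.0396
grasp_force: 40.0
{'time_s': np.float64(5.6), 'tool_pos': array([0.5649, 0.0747, 0.2325]), 'tool_rot': array([-1.799482e+02, -3.180000e-02,  1.724880e+02]), 'force': array([-6.2207,  0.4956, -6.8088]), 'grip_width': np.float64(0.0396), 'grasp_force': np.float64(39.997)}
red [ 30.   393.25] 4 [ 0.88297   -0.5645843  0.136    ]
TCP px [[317.9435729  260.55175997]]
```

View pics/all4.png

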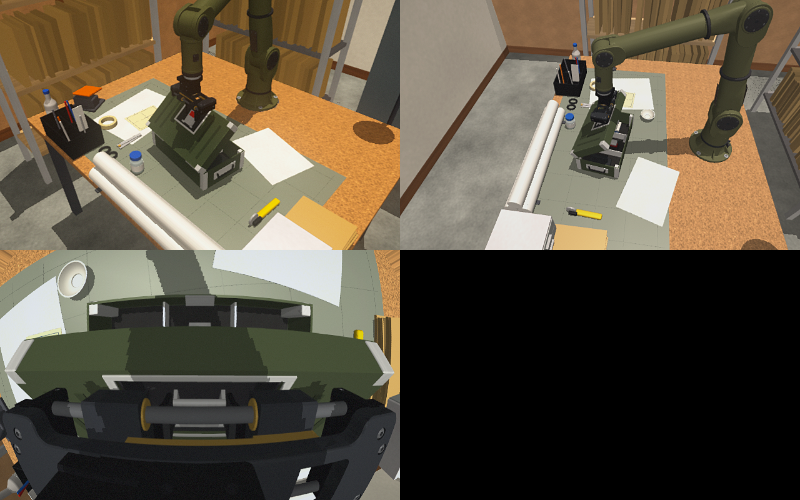

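Lid is open ~30° with the paddle pinched. Continuing to about 57°.

```bash
python3 -m crank '[{"x":-0.006,"y":0,"z":-0.004,"turn":0},{"x":-0.012,"y":0,"z":-0.008,"turn":0},{"x":-0.018,"y":0,"z":-0.011,"turn":0},{"x":-0.024,"y":0,"z":-0.0145,"turn":0},{"x":-0.03,"y":0,"z":-0.0175,"turn":0},{"x":-0.037,"y":0,"z":-0.020,"turn":0},{"x":-0.043,"y":0,"z":-0.0225,"turn":0},{"x":-0.05,"y":0,"z":-0.0245,"turn":0},{"x":-0.057,"y":0,"z":-0.0265,"turn":0},{"x":-0.064,"y":0,"z":-0.028,"turn":0},{"x":-0.069,"y":0,"z":-0.029,"turn":0},{"x":-0.069,"y":0,"z":-0.029,"turn":0}]'; python3 -m crank '[{"x":0,"y":0,"z":0,"turn":0},{"x":0,"y":0,"z":0,"turn":0},{"x":0,"y":0,"z":0,"turn":0}]' 0.06; python3 look.py 5
```

```text
time_s: 7.25
tool_pos: [0.6325, 0.0655, 0.2609]
tool_rot: [-179.9, -0.1, 172.5]
force: [-6.7, -1.1, -6.2]
grip_width: 0.04
grasp_force: 40.0
time_s: 7.62
tool_pos: [0.6347, 0.0665, 0.2625]
tool_rot: [179.9, 0.3, 172.5]
force: [0.2, 0.1, -0.4]
grip_width: 0.058
grasp_force: 0.0
{'time_s': np.float64(7.625), 'tool_pos': array([0.6347, 0.0665, 0.2625]), 'tool_rot': array([179.9431,   0.263 , 172.5077]), 'force': array([ 0.1817,  0.0541, -0.3595]), 'grip_width': np.float64(0.058), 'grasp_force': np.float64(0.0)}
red [ 22.5 356. ] 2 [ 0.8698774  -0.55296955  0.136     ]
TCP px [[318.26915971 262.37856765]]
```

View pics/all5.png

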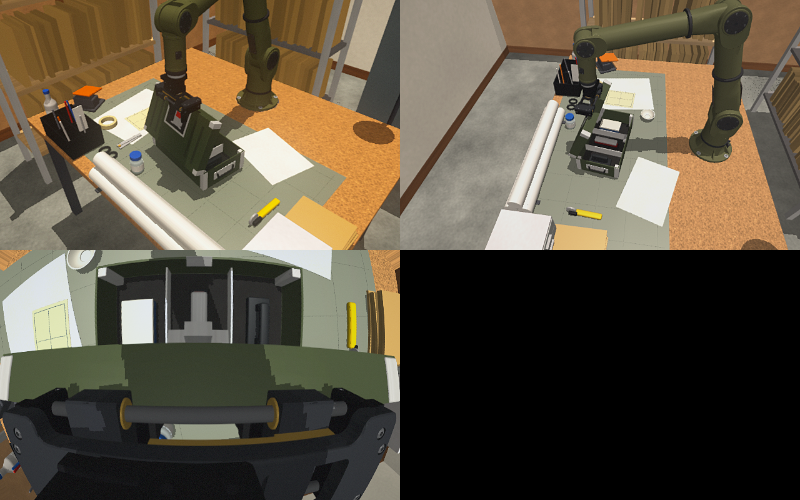

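Lid stays at ~57° after release; bays visible (wrist tile: chalk box at (140,320) −y side, dark item in +y bay). Now up, forward over the rim, and down in front of it with closed fingers.

```bash
python3 -m crank '[{"x":0,"y":0,"z":-0.02,"turn":0},{"x":0,"y":0,"z":-0.045,"turn":0},{"x":0,"y":0,"z":-0.07,"turn":0},{"x":0,"y":0,"z":-0.084,"turn":0},{"x":0.03,"y":0.015,"z":-0.084,"turn":0},{"x":0.06,"y":0.03,"z":-0.084,"turn":0},{"x":0.09,"y":0.045,"z":-0.084,"turn":0},{"x":0.12,"y":0.06,"z":-0.084,"turn":0},{"x":0.14,"y":0.06,"z":-0.084,"turn":0},{"x":0.14,"y":0.06,"z":-0.06,"turn":0},{"x":0.14,"y":0.06,"z":-0.035,"turn":0},{"x":0.14,"y":0.06,"z":-0.012,"turn":0}]' 0 40; python3 look.py 6; cp pics/wrist6.png pics/v6.png
```

```text
time_s: 9.28
tool_pos: [0.5021, 0.1439, 0.2715]
tool_rot: [-180.0, -0.0, 172.5]
force: [0.9, -1.0, 0.1]
grip_width: 0.0006
grasp_force: 0.0
{'time_s': np.float64(9.275), 'tool_pos': array([0.5021, 0.1439, 0.2715]), 'tool_rot': array([-1.799846e+02, -7.100000e-03,  1.725117e+02]), 'force': array([ 0.8932, -1.0148,  0.0661]), 'grip_width': np.float64(0.0006), 'grasp_force': np.float64(0.0)}
red [ 38.33333333 398.        ] 3 [ 0.88137899 -0.55919472  0.136     ]
TCP px [[319.21647889 264.21759449]]
```

View pics/all6.png

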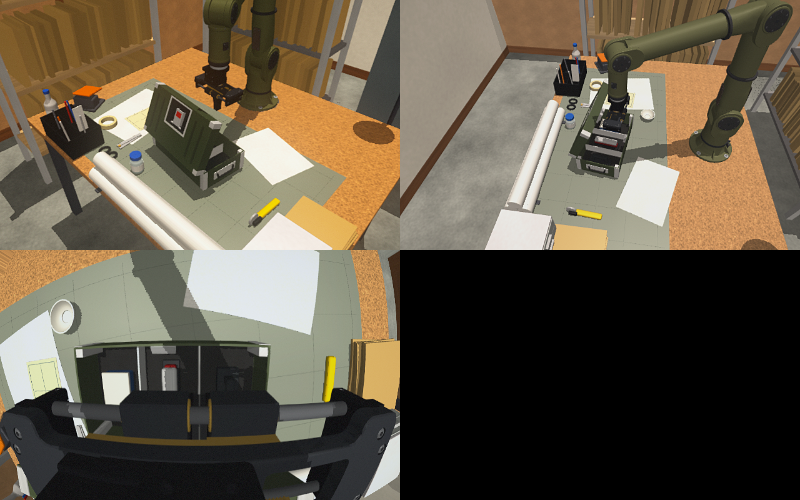

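```bash
python3 -m crank '[{"x":-0.03,"y":0,"z":0,"turn":0},{"x":-0.05,"y":0,"z":-0.004,"turn":0},{"x":-0.061,"y":0,"z":-0.010,"turn":0},{"x":-0.072,"y":0,"z":-0.015,"turn":0},{"x":-0.083,"y":0,"z":-0.02,"turn":0},{"x":-0.095,"y":0,"z":-0.024,"turn":0},{"x":-0.107,"y":0,"z":-0.027,"turn":0},{"x":-0.119,"y":0,"z":-0.029,"turn":0},{"x":-0.131,"y":0,"z":-0.031,"turn":0},{"x":-0.143,"y":0,"z":-0.031,"turn":0},{"x":-0.155,"y":0,"z":-0.031,"turn":0}]'; python3 -m crank '[{"x":-0.01,"y":0,"z":0,"turn":0},{"x":-0.02,"y":0,"z":0,"turn":0},{"x":-0.028,"y":0,"z":0,"turn":0},{"x":-0.034,"y":0,"z":0,"turn":0}]'
```

```text
time_s: 10.8
tool_pos: [0.6571, 0.1237, 0.3043]
tool_rot: [180.0, 0.1, 172.5]
force: [-3.1, 0.1, 2.3]
grip_width: 0.0005
grasp_force: 1.9
time_s: 11.3
tool_pos: [0.6898, 0.1193, 0.3022]
tool_rot: [-180.0, -0.1, 172.5]
force: [-4.5, 1.9, -2.2]
grip_width: 0.0006
grasp_force: 1.8
```

Keep pushing until the stop shows as a force rise.

```bash
python3 -m crank '[{"x":-0.004,"y":0,"z":0,"turn":0},{"x":-0.008,"y":0,"z":0,"turn":0},{"x":-0.008,"y":0,"z":0,"turn":0}]'
```

```text
time_s: 11.68
tool_pos: [0.6918, 0.1192, 0.3021]
tool_rot: [-179.8, -0.9, 172.6]
force: [-20.4, -0.3, 1.5]
grip_width: 0.0005
grasp_force: 11.4
```

Stop reached at −20 N. I'll back off and take two wrist views over the bays to measure the weight and template.

```bash
python3 -m crank '[{"x":0.02,"y":0,"z":0,"turn":0},{"x":0.045,"y":0.0,"z":0,"turn":0},{"x":0.07,"y":0.0,"z":0,"turn":0},{"x":0.07,"y":0.0,"z":0,"turn":0},{"x":0.07,"y":0.0,"z":0,"turn":0}]' 0.05 40; python3 look.py 7;  python3 -m crank '[{"x":0.03,"y":-0.03,"z":0,"turn":0},{"x":0.05,"y":-0.06,"z":0,"turn":0},{"x":0.05,"y":-0.09,"z":0,"turn":0},{"x":0.05,"y":-0.09,"z":0,"turn":0},{"x":0.05,"y":-0.09,"z":0,"turn":0}]'; python3 look.py 8
python3 - <<'E'
from h import *
a=cv2.imread("pics/wrist7.png");b=cv2.imread("pics/wrist8.png");s=cv2.imread("pics/scene8.png")[80:280,80:360];d=cv2.imread("pics/side8.png")[60:260,230:510]
u=lambda q,f:cv2.resize(q,None,fx=f,fy=f,interpolation=cv2.INTER_CUBIC)
A=np.hstack([a[60:300,20:420],b[60:300,20:420]]);B=np.hstack([u(s,1.42)[:284,:400],u(d,1.42)[:284,:400]])
B=np.hstack([cv2.resize(s,(400,286)),cv2.resize(d,(400,286))])
cv2.imwrite("pics/c3.png",np.vstack([A,B]))
E
```

```text
time_s: 12.3
tool_pos: [0.6297, 0.127, 0.3042]
tool_rot: [180.0, 0.2, 172.5]
force: [0.4, 0.3, -0.2]
grip_width: 0.0424
grasp_force: 0.0
{'time_s': np.float64(12.3), 'tool_pos': array([0.6297, 0.127 , 0.3042]), 'tool_rot': array([1.799854e+02, 1.669000e-01, 1.724703e+02]), 'force': array([ 0.3562,  0.3075, -0.2418]), 'grip_width': np.float64(0.0424), 'grasp_force': np.float64(0.0)}
red [ 21.33333333 341.        ] 3 [ 0.86256186 -0.54759966  0.136     ]
TCP px [[318.09132153 261.42129838]]
time_s: 13.08
tool_pos: [0.5675, 0.0456, 0.3035]
tool_rot: [179.9, 0.0, 172.5]
force: [-0.4, -0.4, 0.5]
grip_width: 0.0504
grasp_force: 0.0
{'time_s': np.float64(13.075), 'tool_pos': array([0.5675, 0.0456, 0.3035]), 'tool_rot': array([1.799465e+02, 3.600000e-03, 1.725297e+02]), 'force': array([-0.4086, -0.3793,  0.515 ]), 'grip_width': np.float64(0.0504), 'grasp_force': np.float64(0.0)}
TCP px [[316.60278601 261.04268232]]
```

View pics/c3.png

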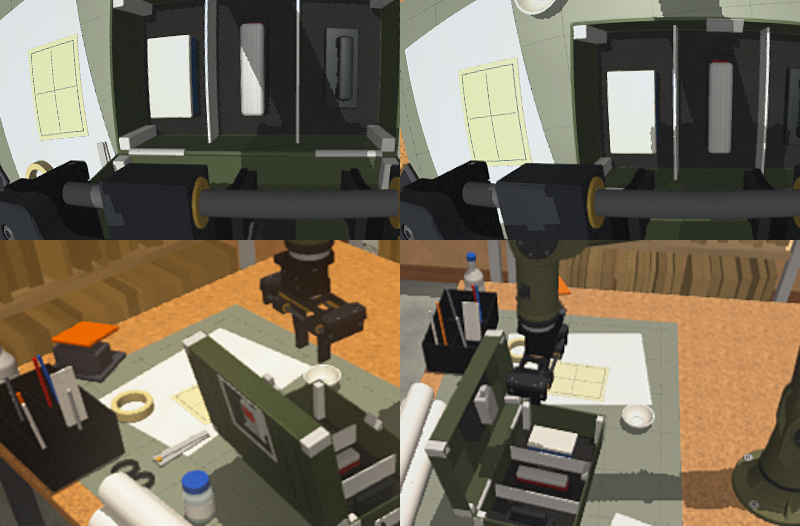

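In the wrist views (crop offset +20,+60) the weight is in the +y bay. Its handle runs (346,35)–(345,101) in the left tile, and the template's corners are about (28,49),(75,35),(88,133),(40,141). The lid stands past vertical with the paddle home. That was the tenth and last picture, so the rest is numeric.

```bash
python3 - <<'E'
from h import *
C={t:np.load(f"pics/wrist{t}.npy",allow_pickle=True).item() for t in(7,8)}
I={t:cv2.imread(f"pics/wrist{t}.png") for t in(7,8)}
T={}
for t in(7,8):
    h=cv2.cvtColor(I[t],cv2.COLOR_BGR2HSV);m=cv2.inRange(h,(22,35,150),(40,140,255))
    m=cv2.morphologyEx(m,cv2.MORPH_CLOSE,np.ones((5,5)))
    m[:,170:]=0;m[:80]=0
    k,l,st,ce=cv2.connectedComponentsWithStats(m);i=1+st[1:,4].argmax()
    c=max(cv2.findContours((l==i).astype(np.uint8),cv2.RETR_EXTERNAL,cv2.CHAIN_APPROX_NONE)[0],key=len)[:,0].astype(float)
    w=np.array([at_z(C[t],p,.003,True)[:2] for p in c]);r=cv2.minAreaRect((w*1000).astype(np.float32));print("tpl",t,st[i],r)
    q=cv2.approxPolyDP(c.astype(np.float32)[:,None],4,True)[:,0];print(q.astype(int).tolist(),[np.round(at_z(C[t],p,.003,True)[:2],4).tolist() for p in q])
g={t:cv2.cvtColor(I[t],cv2.COLOR_BGR2GRAY) for t in I}
# handle patch
for nm,(x0,x1,y0,y1) in {"all":(340,392,80,172),"top":(355,378,88,110),"bot":(355,378,148,170)}.items():
    p=g[7][y0:y1,x0:x1];S=g[8][60:300,380:560];mm=cv2.matchTemplate(S,p,cv2.TM_CCOEFF_NORMED);_,v,_,loc=cv2.minMaxLoc(mm)
    a=((x0+x1)/2,(y0+y1)/2);b=(loc[0]+380+(x1-x0)/2,loc[1]+60+(y1-y0)/2)
    print(nm,v,a,b,tri([ray(C[7],a,True),ray(C[8],b,True)]))
for t,r0,r1,c0,c1 in((7,85,180,335,400),):
    print(g[t][r0:r1:5,c0:c1:2])
h=[at_z(C[7],p,.066,True) for p in((367,96),(365,161))];print("handle",h)
E
```

```text
tpl 7 [  49   94   60  107 4806] ((519.5076904296875, -304.5616455078125), (139.79464721679688, 179.20314025878906), 86.08305358886719)
[[96, 94], [49, 109], [60, 200], [108, 195]] [[0.4358, -0.2307], [0.4256, -0.3642], [0.6041, -0.3781], [0.6135, -0.2415]]
tpl 8 [  78  117   74  109 6012] ((519.1668701171875, -304.50445556640625), (139.74830627441406, 179.34727478027344), 86.08556365966797)
[[136, 117], [78, 131], [91, 216], [107, 225], [151, 222]] [[0.4351, -0.2306], [0.4272, -0.3674], [0.5841, -0.3782], [0.605, -0.3427], [0.6097, -0.2412]]
all 0.4880659878253937 (366.0, 126.0) (429.0, 167.0) (array([0.57071663, 0.19621815, 0.049397  ]), [np.float64(0.00018106228182576233), np.float64(0.00018106228182564305)])
top 0.7072910070419312 (366.5, 99.0) (433.5, 143.0) (array([0.53723736, 0.1981782 , 0.06778334]), [np.float64(0.0002635053878668188), np.float64(0.00026350538786675833)])
bot 0.687553882598877 (366.5, 159.0) (486.5, 215.0) (array([0.58215862, 0.16718269, 0.24961104]), [np.float64(0.007070741515516403), np.float64(0.007070741515516581)])
[[44 42 46 47 45 44 45 49 44 46 47 47 4
[... 1335 characters left out ...]
 32 33 74 39 21 45 74 70 66 62 54 42 62 59 47 46 48
  46 49 46 44 47 50 47 48 48]
 [36 32 33 34 25 32 36 32 38 33 20 26 43 73 70 65 60 54 43 61 59 46 50 47
  47 47 48 48 49 46 47 46 51]
 [34 31 31 28 25 31 35 35 30 31 28 60 39 34 25 32 29 49 59 61 58 44 44 45
  46 44 47 46 47 47 45 40 50]
 [30 32 30 36 27 32 36 34 31 36 29 31 70 65 63 62 63 60 59 56 57 42 46 47
  46 47 48 53 48 48 46 47 57]
 [32 28 34 28 32 34 32 32 32 32 31 31 30 47 48 47 51 53 50 48 46 49 48 47
  49 45 46 47 47 48 46 51 45]
 [33 26 32 34 23 25 30 33 31 30 31 28 31 34 36 49 46 48 47 49 45 47 48 46
  49 47 47 47 45 44 47 56 39]]
handle [array([0.53366423, 0.19939997, 0.066     ]), array([0.61369252, 0.1874675 , 0.066     ])]
```

Weight: handle 81 mm long, centre (0.5736, 0.193), triangulated top z≈0.068, in the +y bay middle (chest y 118 mm). The template is centred at (0.519, −0.3045) with its long axis at −4°, 179×140 mm as given. Going to grasp.

```bash
python3 -m crank '[{"x":0.003,"y":0.04,"z":0,"turn":0},{"x":0.007,"y":0.08,"z":0,"turn":0},{"x":0.01,"y":0.12,"z":0.02,"turn":0},{"x":0.013,"y":0.147,"z":0.05,"turn":0},{"x":0.013,"y":0.147,"z":0.09,"turn":0},{"x":0.013,"y":0.147,"z":0.13,"turn":0},{"x":0.013,"y":0.147,"z":0.16,"turn":0},{"x":0.013,"y":0.147,"z":0.19,"turn":0},{"x":0.013,"y":0.147,"z":0.21,"turn":0},{"x":0.013,"y":0.147,"z":0.225,"turn":0},{"x":0.013,"y":0.147,"z":0.235,"turn":0},{"x":0.013,"y":0.147,"z":0.241,"turn":0}]' 0.05 40; python3 -m crank '[{"x":0,"y":0,"z":0,"turn":0},{"x":0,"y":0,"z":0,"turn":0},{"x":0,"y":0,"z":0,"turn":0},{"x":0,"y":0,"z":0,"turn":0},{"x":0,"y":0,"z":0,"turn":0}]' 0.005 45
```

```text
time_s: 14.72
tool_pos: [0.5736, 0.1924, 0.0625]
tool_rot: [180.0, 0.0, 172.5]
force: [0.7, -0.4, -0.4]
grip_width: 0.05
grasp_force: 0.0
time_s: 15.35
tool_pos: [0.5735, 0.1922, 0.0629]
tool_rot: [180.0, 0.0, 172.5]
force: [-0.6, -1.2, 0.9]
grip_width: 0.0173
grasp_force: 45.0
```

Handle gripped (17 mm). Lift and carry.

```bash
python3 -m crank '[{"x":0,"y":0,"z":-0.01,"turn":0},{"x":0,"y":0,"z":-0.03,"turn":0},{"x":0,"y":0,"z":-0.06,"turn":0},{"x":0,"y":0,"z":-0.095,"turn":0},{"x":0,"y":0,"z":-0.13,"turn":0},{"x":0,"y":0,"z":-0.15,"turn":0},{"x":0,"y":-0.02,"z":-0.15,"turn":0},{"x":-0.001,"y":-0.05,"z":-0.15,"turn":-0.01},{"x":-0.002,"y":-0.09,"z":-0.15,"turn":-0.02},{"x":-0.003,"y":-0.13,"z":-0.15,"turn":-0.04},{"x":-0.004,"y":-0.17,"z":-0.15,"turn":-0.05},{"x":-0.0045,"y":-0.21,"z":-0.15,"turn":-0.07}]'; python3 -m crank '[{"x":0,"y":-0.04,"z":0,"turn":0},{"x":0,"y":-0.08,"z":0,"turn":0},{"x":0,"y":-0.12,"z":0,"turn":0},{"x":0,"y":-0.16,"z":0,"turn":0},{"x":0,"y":-0.2,"z":0,"turn":0},{"x":0,"y":-0.23,"z":0,"turn":0},{"x":0,"y":-0.25,"z":0,"turn":0},{"x":0,"y":-0.25,"z":0,"turn":0},{"x":0,"y":-0.25,"z":0,"turn":0}]'; python3 look.py 9
```

```text
time_s: 16.85
tool_pos: [0.5485, -0.0194, 0.2108]
tool_rot: [-180.0, -0.2, 176.5]
force: [0.7, -0.7, -7.4]
grip_width: 0.0173
grasp_force: 45.0
time_s: 17.98
tool_pos: [0.5352, -0.2645, 0.212]
tool_rot: [179.9, -0.0, 176.6]
force: [-0.5, 0.7, -7.7]
grip_width: 0.0176
grasp_force: 45.0
{'time_s': np.float64(17.975), 'tool_pos': array([ 0.5352, -0.2645,  0.212 ]), 'tool_rot': array([ 1.798934e+02, -4.840000e-02,  1.766042e+02]), 'force': array([-0.508 ,  0.7489, -7.7279]), 'grip_width': np.float64(0.0176), 'grasp_force': np.float64(44.9927)}
TCP px [[317.43498419 259.4688694 ]]
```

Held (7.7 N weight). I'll correct the last offset and lower slowly.

```bash
python3 -m crank '[{"x":0.007,"y":-0.02,"z":0,"turn":0},{"x":0.0138,"y":-0.0409,"z":0.01,"turn":0},{"x":0.0138,"y":-0.0409,"z":0.04,"turn":0},{"x":0.0138,"y":-0.0409,"z":0.075,"turn":0},{"x":0.0138,"y":-0.0409,"z":0.105,"turn":0},{"x":0.0138,"y":-0.0409,"z":0.13,"turn":0},{"x":0.0138,"y":-0.0409,"z":0.143,"turn":0},{"x":0.0138,"y":-0.0409,"z":0.15,"turn":0},{"x":0.0138,"y":-0.0409,"z":0.154,"turn":0},{"x":0.0138,"y":-0.0409,"z":0.154,"turn":0}]'; python3 -m crank '[{"x":0,"y":0,"z":0.001,"turn":0},{"x":0,"y":0,"z":0.002,"turn":0},{"x":0,"y":0,"z":0.003,"turn":0},{"x":0,"y":0,"z":0.004,"turn":0}]'
```

```text
time_s: 19.38
tool_pos: [0.5193, -0.3063, 0.0592]
tool_rot: [-180.0, 0.1, 176.5]
force: [-0.2, -0.5, -7.2]
grip_width: 0.0176
grasp_force: 45.0
time_s: 19.88
tool_pos: [0.5189, -0.3062, 0.0546]
tool_rot: [-180.0, 0.0, 176.5]
force: [-0.6, -0.4, -7.2]
grip_width: 0.0172
grasp_force: 45.0
```

```bash
python3 -m crank '[{"x":0,"y":0,"z":0.0005,"turn":0},{"x":0,"y":0,"z":0.001,"turn":0},{"x":0,"y":0,"z":0.0015,"turn":0},{"x":0,"y":0,"z":0.002,"turn":0},{"x":0,"y":0,"z":0.0025,"turn":0}]'
```

```text
time_s: 20.5
tool_pos: [0.5189, -0.3061, 0.0539]
tool_rot: [180.0, -0.0, 176.5]
force: [-6.7, 3.4, 8.5]
grip_width: 0.0176
grasp_force: 45.0
```

Set down firmly while held. Ease off, release, and rise.

```bash
python3 -m crank '[{"x":0,"y":0,"z":-0.001,"turn":0},{"x":0,"y":0,"z":-0.0015,"turn":0}]'; python3 -m crank '[{"x":0,"y":0,"z":0,"turn":0},{"x":0,"y":0,"z":0,"turn":0},{"x":0,"y":0,"z":0,"turn":0},{"x":0,"y":0,"z":0,"turn":0},{"x":0,"y":0,"z":-0.02,"turn":0},{"x":0,"y":0,"z":-0.05,"turn":0},{"x":0,"y":0,"z":-0.09,"turn":0},{"x":0,"y":0,"z":-0.13,"turn":0},{"x":-0.04,"y":0,"z":-0.17,"turn":0},{"x":-0.09,"y":0,"z":-0.2,"turn":0},{"x":-0.12,"y":0,"z":-0.2,"turn":0},{"x":-0.12,"y":0,"z":-0.2,"turn":0}]' 0.05
python3 look.py 10
python3 - <<'E'
from h import *
C=np.load("pics/wrist10.npy",allow_pickle=True).item();I=cv2.imread("pics/wrist10.png")
h=cv2.cvtColor(I,cv2.COLOR_BGR2HSV);T=proj(C,[[.519+a*.9976+b*.07,-.3045-a*.07+b*.9976,.003] for a,b in((-.09,-.07),(.09,-.07),(.09,.07),(-.09,.07))],True)
print(T.astype(int).tolist())
M=np.zeros(I.shape[:2],np.uint8);cv2.fillPoly(M,[T.astype(np.int32)],1);M=cv2.erode(M,np.ones((5,5)))
d=((I.max(2)<120)&(M>0)).astype(np.uint8)
d=cv2.morphologyEx(d,cv2.MORPH_OPEN,np.ones((5,5)))
k,l,st,ce=cv2.connectedComponentsWithStats(d);i=1+st[1:,4].argmax();print(st[i],ce[i])
for z in(.014,.025,.05):
    w=np.array([at_z(C,p[::-1],z,True)[:2] for p in np.argwhere(l==i)]);print(z,cv2.minAreaRect((w*1000).astype(np.float32)))
E
```

```text
time_s: 20.75
tool_pos: [0.519, -0.3062, 0.054]
tool_rot: [-180.0, 0.0, 176.5]
force: [-2.7, 1.9, -0.3]
grip_width: 0.0172
grasp_force: 45.0
time_s: 22.25
tool_pos: [0.6407, -0.3123, 0.2543]
tool_rot: [180.0, 0.1, 176.7]
force: [-0.3, 0.3, -0.6]
grip_width: 0.0497
grasp_force: 0.0
{'time_s': np.float64(22.25), 'tool_pos': array([ 0.6407, -0.3123,  0.2543]), 'tool_rot': array([1.799800e+02, 8.700000e-02, 1.766571e+02]), 'force': array([-0.3346,  0.325 , -0.5589]), 'grip_width': np.float64(0.0497), 'grasp_force': np.float64(0.0)}
TCP px [[320.79195008 265.12480866]]
[[266, 19], [264, 155], [373, 156], [374, 20]]
[ 300   40   39   88 3366] [318.88710636  83.56654783]
0.014 ((517.406982421875, -305.63079833984375), (46.666507720947266, 110.77918243408203), 86.59186553955078)
0.025 ((518.9720458984375, -305.73321533203125), (45.32768630981445, 107.60099029541016), 86.59186553955078)
0.05 ((522.5292358398438, -305.9658203125), (42.28486633300781, 100.3778305053711), 86.59185791015625)
```

The weight measures (0.518, −0.3055) at −3.4° on the template. The push ended with the rim 36 mm behind the hinge, so the lid is at ~100°, on its stop. Handing in.

```bash
python3 -c "
from cell import env
print(env.sign_off())"
```

```text
the job is handed in; nothing more can be done
None
```

The job is handed in, with no verdict shown: the lid is open at its stop (about 100°) with the paddle home, and the weight stands released about 2 mm from the template's centre, within 1° of its long axis.

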